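Blank off the rinse pump with a cam-locked plug

ROBOT

A 6-joint arm with a two-finger parallel gripper is mounted at the origin on the work surface. World frame = base frame: x ahead of the robot, y to its left, z up, the work surface at z = 0. Lengths are in mm, angles in rad, forces in N, time in s.
With the tool pointing down it reaches from about 300 to 775 mm from the base axis. Payload 14.6 kg.
Tool frame: the origin (TCP) lies midway between the tips of the shut fingers; the grasp point (between the pads) lies 19 mm behind it; z points along the fingers, y is the direction in which the jaws open and shut (so a half turn about z gives the same grasp; the last joint's range is limited). The gripper opens to 94 mm and grips with 3 to 60 N. Pads are 16 mm wide; open, the fingers measure 119 mm over their backs; the gripper's body (75 mm by 177 mm) begins 78 mm behind the grasp point.
Start: joints at [-1.25, 0.3, 1.521, -0, 1.321, -0.067], TCP at [207.976, -509.151, 205.446] pointing down, gripper open.
Joint ranges: [-3.03, 3.03], [-0.79, 2.21], [0.23, 2.52], [-1.04, 4.18], [0, 3.07], [-2.55, 2.55]. Speed limits (rad/s): [2.22, 2.22, 2.57, 3.14, 3.14, 3.14].

INTERFACE

Orientations are given as [roll, pitch, yaw] about the fixed x, y, z axes, in that order (R = Rz(yaw) Ry(pitch) Rx(roll)).
In Python, from cell import read_state, camera, get_calibration, sign_off gives the robot as it stands.
- The arm moves only by the tool carry_out, never from a script. Its argument "series" is a list of rows, each an object with "delta_pos": the shift along the world's x, y, z in mm, a list of three; "turn": the turn, a rotation vector about the world's x, y, z in rad, a list of three; "hand": the opening, from 0 (shut) to 1 (fully open). A call has 1 to 8 rows; each row is the pose to reach, as a shift and turn from the pose commanded when the call began; what a row does not reach only later rows make up. A row lasts 1/8 s, in which the tool goes at most 62.5 mm and 10.7 degrees, less where a joint would pass 70% of its speed; a pose out of reach is approached as far as the arm can. A call with a gripper value outside its range is refused whole. The fingers move at their own pace and stop on an object; "squeeze" is the grip in N (left out, the last holds). Time passes only in rows, so rows that repeat a pose let the fingers close. It gives the time, the measured TCP pose, the force and the opening at its end, in the units of the state.
- read_state(): the state, without advancing time (a new reading comes with each control period).
- camera(name): name is "side" or "top"; returns the picture (400x640x3 uint8, red, green, blue); there is no depth.
- get_calibration(name): a dict with "intrinsics" (3x3 intrinsics, pixels), "k1" (the pictures are not rectified: a ray, as slopes to the right and down, at radius r is drawn at 1 + k1 r^2 times it, then the intrinsics apply), "pose" (4x4, takes a point from camera to world coordinates). Camera axes: x right, y down, z forward; pixel columns grow to the right and rows downward; lengths in mm; the calibration is good to about 2 mm. A picture is of the moment at which its call begins. get_calibration takes no time and is no camera call.
- sign_off(): hands the job in, once; it reports no verdict.
The state is a dict: "clock": time; "joints": joint angles; "qd": joint speeds; "effort": joint torques, N m; "eef_pos": TCP position; "eef_rot": TCP orientation; "wrist_force": force on the tool from outside, world axes, zero at the start; "moment": the same for the moment, N m; "finger_gap": finger opening in mm.
Only numpy, scipy, OpenCV 4.12 (cv2) and the standard library are available. Lean on these libraries where they do the work, as an engineer would, in place of code of your own. Each camera call takes 0.05 s, during which the arm holds its last target.

TASK

The outlet of the rinse-water pump stands open. Stand the grooved aluminium plug in the coupler on top of the pump while its cam arms are still out, so that it sits squarely on the gasket, then swing both cam arms down together, never one locked home while the other is still standing out, until both lie home against the coupler and have drawn the plug down tight, and let go. Leave the other things on the bench where they are.

Things in the scene. Friction and masses are not known exactly. Their poses are not given: they have to be found in the camera images.
- pump: Fixed pump set on the bench: steel base plate 360 x 160 mm, dark cast volute with an outlet pipe rising from its top, grey finned motor (top of its terminal box 165 mm above the bench, 110 to 180 mm along +x from the outlet's axis). Origin on the bench under the outlet's axis; z up; x runs along the motor, away from the suction side; y is the line through the two cam pins.
- mouth (a point): Centre of the open mouth of the aluminium cam-and-groove coupler that tops the outlet pipe, 213 mm above the bench, level with its rim; axes as the pump's. The coupler's bell is 47 mm outside (51 mm at the rim bead), its bore 38.8 mm wide; a springy rubber gasket lies in the bore 31.8 mm below the rim and yields 3.5 mm at most (about 10 N per mm). 48 mm of bell and hexagon lie below the cam pins, then a 33 mm pipe. A pair of ears beside each cam reaches 31 mm from the axis.
- cam_left (a joint): Angle (rad) of the brass cam arm on the pump's +y side: 0 = swung down, lying along the coupler (locked home, against its stop), 1.57 = standing straight out level, 2.3 = raised as far as it goes. It stays where it is left (0.08 N m of friction; with the plug in, the cam starts to bear on the plug's groove below about 0.7 rad, greased, and draws it down about 1.5 mm on to the gasket; in the last few degrees it passes dead centre).
- cam_right (a joint): The same for the cam arm on the pump's -y side (0 = down and home, growing as it swings out and up).
- cam_left_pin (a point): Hinge pin of the left cam arm: 25 mm from the coupler's axis, 8 mm below the rim. The arm is a brass bar 12 mm wide and 6 mm thick with a steel finger ring of 26 mm at its end, 78 mm long from the pin in all (57 mm to where the ring begins). Its face that looks outward when it is down, and upward when it stands out level, is 8.5 mm from the pin's centre: with both arms home the outward faces are 67 mm apart.
- cam_right_pin (a point): Hinge pin of the right cam arm, same sizes.
- cam_left_end (a point): Point in the middle of the left arm's bar, 55 mm along it from the pin, 2 mm short of where the finger ring begins.
- cam_right_end (a point): The same point on the right arm.
- plug: The plug: turned aluminium, about 0.2 kg, stands on its nose, 54.5 mm tall, round but for a hexagonal head. Origin at the centre of the nose's flat underside; z up through the head. Nose 36.6 mm in diameter with a 4.5 mm chamfer at the bottom, a wide groove 17 to 31 mm up, collar 46 mm in diameter from 35.5 to 40.5 mm up, hexagonal head 30 mm across flats from 40.5 to 54.5 mm up; two of the flats face the plug's +y and -y, the others follow every 60 degrees.
- plug_collar (a point): Centre of the underside of the plug's collar, on the plug's axis. It comes to rest about 3.5 mm above the coupler's rim when the plug stands loose on the gasket, about 2 mm when it is locked down.
- bushing: Bystander: larger aluminium pipe bushing without a groove, threaded foot 50 mm in diameter, flat hexagon 58 mm across flats on top, 42 mm tall. Origin at the centre of its underside.
- tin: Bystander: plain steel tin 64 mm in diameter and 72 mm tall. Origin at the centre of its underside.
- spanner: Bystander: steel spanner 190 mm long, lying flat. Origin under its middle.
- pan: Bystander: small copper saucepan 148 mm wide and 70 mm high, with a dark handle. Origin at the centre of its underside.
Not all that is in view belongs to the job. Leave any green or yellow look-alike of the plug alone.

How it is judged (in metres and radians):
On the way:
1. the plug stands squarely on the coupler's gasket with both cam arms still out (z of plug_collar in the frame of mouth below 0.0055 m and horizontal distance between plug_collar and mouth below 0.003 m and angle between plug's own z axis and vertical below 0.08 rad and value of joint each of cam_left, cam_right above 0.8 rad), for 0.2 s.
At the end, for the whole second after the job is handed in: Both cam arms are down within 0.1 rad of home, the plug is upright in the coupler (within 3 mm of its axis and 0.05 rad), drawn down so that its collar is less than 2.7 mm above the rim, and at rest (value of joint each of cam_left, cam_right below 0.1 rad and z of plug_collar in the frame of mouth below 0.0027 m and horizontal distance between plug_collar and mouth below 0.003 m and angle between plug's own z axis and vertical below 0.05 rad and linear speed of plug below 0.02 m/s); the robot touches nothing.
It fails at once if one cam arm is down home (below 0.2 rad) while the other still stands out (above 0.8 rad) ((value of joint cam_left below 0.2 rad and value of joint cam_right above 0.8 rad) or (value of joint cam_right below 0.2 rad and value of joint cam_left above 0.8 rad)).
It fails at once if a bystander (bushing, tin, spanner or pan) is moved by more than 30 mm (distance of any of bushing, tin, spanner, pan from where it was at the start of the episode above 0.03 m).
It also fails if it takes over 61 s, if anything falls off the work surface, if the arm or the gripper's body presses on something with over 40 N, if the wrist force passes 120 N, or if a joint passes its speed limit or range.

## Working session

There is one attempt and no reset: what is moved stays moved. The work goes in short steps, Python scripts to look and compute and a tool call to move; the robot and the scene stay as the last step left them, time stands still between calls to the robot, and variables do not carry over. Pictures are saved under pics/ and viewed, and the job is handed in when it is done.

Besides the shell and the picture viewer there is one more tool, called after "Emit:" as name([rows], argument=value, ...), one row to a line, values as JSON. carry_out: Moves the arm, as the interface text tells. Its arguments: {"type":"object","properties":{"series":{"type":"array"},"squeeze":{"type":"number"}},"required":["series"]}

```bash
mkdir -p pics; ls
python3 - <<'E'
from cell import *
import cv2
print(read_state())
for n in("side","top"):
    c=get_calibration(n);print(n,c)
    cv2.imwrite(f"pics/{n}0.png",camera(n)[:,:,::-1])
E
```

```text
pics
{'clock': 0.0, 'joints': array([-1.24964282e+00,  3.00468305e-01,  1.52156765e+00,  5.53015651e-06,
        1.32068268e+00, -6.66071689e-02]), 'qd': array([-0.00024782, -0.00036331, -0.00096338, -0.00013536,  0.00091222,
        0.00026271]), 'effort': array([ 4.41848943e-04, -5.31808448e+01, -3.52735376e+01,  7.08719459e-02,
        2.44613987e-02, -8.55178951e-05]), 'eef_pos': array([ 207.87899445, -508.9286924 ,  204.89354108]), 'eef_rot': array([-3.14046953e+00, -8.02873492e-05,  3.87759259e-01]), 'wrist_force': array([ 0.73041798,  0.21868838, -0.39731212]), 'moment': array([-0.00693028, -0.00699427, -0.02716577]), 'finger_gap': 93.763730463619}
side {'intrinsics': array([[474.23283202,   0.        , 317.85722176],
       [  0.        , 474.23283202, 202.37810043],
       [  0.        ,   0.        ,   1.        ]]), 'k1': -0.08223297187589766, 'pose': array([[ 9.82169896e-01, -1.02383245e-01,  1.57670438e-01,
         3.88472600e+02],
       [-1.87119056e-01, -6.13290270e-01,  7.67373119e-01,
        -9.22409696e+02],
       [ 1.81315957e-02, -7.83193919e-01, -6.21513097e-01,
         9.33227766e+02],
       [ 0.00000000e+00,  0.00000000e+00,  0.00000000e+00,
         1.00000000e+00]])}
top {'intrinsics': array([[484.04871921,   0.        , 319.38050837],
       [  0.        , 484.04871921, 200.8895755 ],
       [  0.        ,   0.        ,   1.        ]]), 'k1': -0.12467667204059263, 'pose': array([[-5.64326474e-03, -9.96542832e-01,  8.28887013e-02,
         4.65697988e+02],
       [-9.99944467e-01,  6.36138165e-03,  8.40208519e-03,
         1.44732074e+01],
       [-8.90032444e-03, -8.28366831e-02, -9.96523391e-01,
         1.53000457e+03],
       [ 0.00000000e+00,  0.00000000e+00,  0.00000000e+00,
         1.00000000e+00]])}
```

View pics/side0.png

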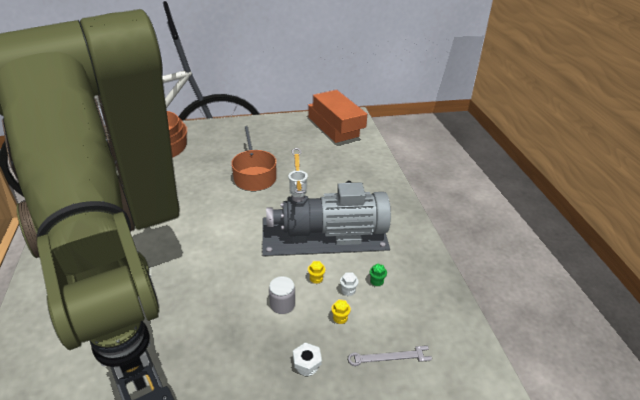

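View pics/top0.png

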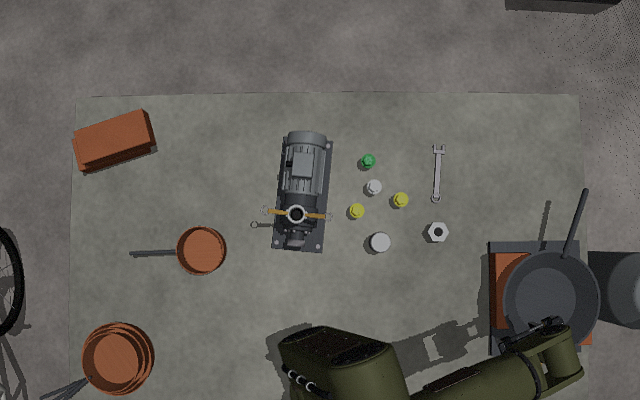

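Side view: the aluminium plug is near (349,283), with yellow and green look-alikes around it. The coupler mouth is near (298,178). In the top view the plug is near (374,188) and the mouth near (297,214). I'll zoom in on both.

```bash
cat > h.py <<'E'
import numpy as np, cv2
from scipy.optimize import least_squares
from cell import *
def proj(n,P):
    c=get_calibration(n);T=np.linalg.inv(c['pose']);P=np.atleast_2d(P)
    q=P@T[:3,:3].T+T[:3,3];s=q[:,:2]/q[:,2:];s=s*(1+c['k1']*(s**2).sum(1,keepdims=True))
    K=c['intrinsics'];return s@K[:2,:2].T+K[:2,2]
def ray(n,uv):
    c=get_calibration(n);K=c['intrinsics']
    d=(np.array(uv,float)-K[:2,2])/[K[0,0],K[1,1]];s=d.copy()
    for _ in range(20): s=d/(1+c['k1']*(s@s))
    v=c['pose'][:3,:3]@np.r_[s,1];return c['pose'][:3,3],v
def atz(n,uv,z):
    o,v=ray(n,uv);return o+v*(z-o[2])/v[2]
def tri(us,ut):
    r=least_squares(lambda p:np.r_[proj('side',p)[0]-us,proj('top',p)[0]-ut],[500,0,100]);return r.x,r.fun
def crop(n,img,c,w,h,k,name):
    x,y=c;a=img[y-h:y+h,x-w:x+w];cv2.imwrite(f'pics/{name}.png',cv2.resize(a,None,fx=k,fy=k,interpolation=cv2.INTER_CUBIC))
E
python3 - <<'E'
from h import *
s=cv2.imread('pics/side0.png');t=cv2.imread('pics/top0.png')
S=cv2.resize(s[140:310,260:400],None,fx=4,fy=4,interpolation=cv2.INTER_CUBIC)
S=S[:600]
T=cv2.resize(t[150:250,245:410],None,fx=4.8,fy=4.8,interpolation=cv2.INTER_CUBIC)
cv2.imwrite('pics/s1.png',cv2.resize(s[140:290,260:400],None,fx=4,fy=4,interpolation=cv2.INTER_CUBIC));cv2.imwrite('pics/t1.png',T)
E
```

```text
(no output)
```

View pics/s1.png

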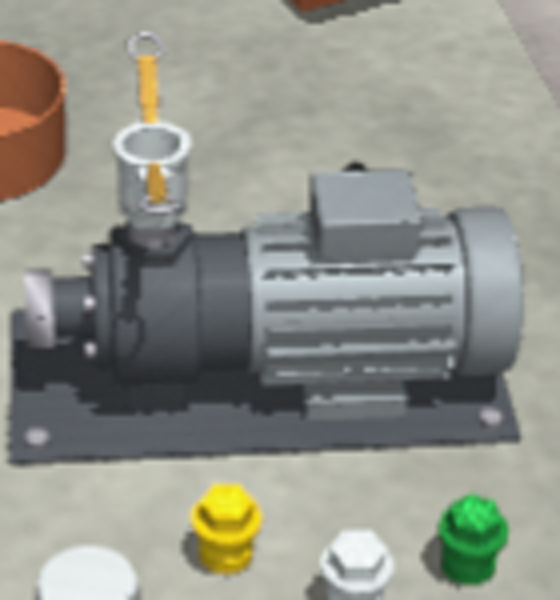

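View pics/t1.png

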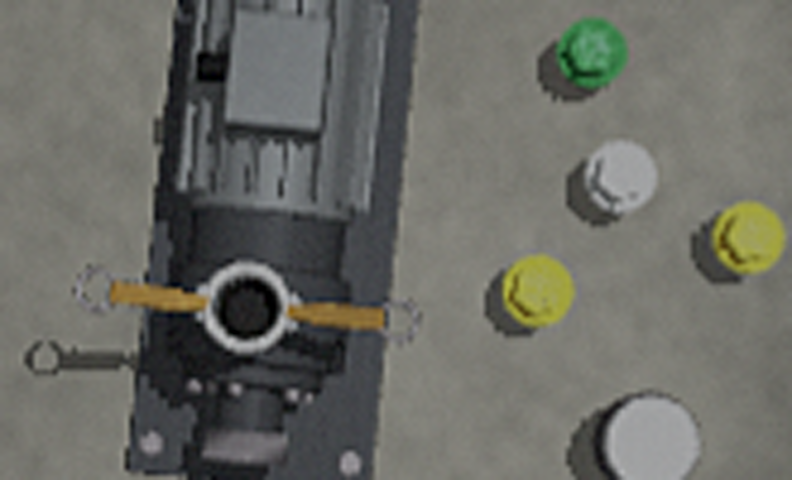

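Next I'll refine by overlaying the projected models on enlarged crops. Two checks come out of this: the plug's position and hex yaw, and the mouth centre, pump yaw and cam angles.

```bash
cat >> h.py <<'E'
def circ(c,r,n=72):
    a=np.linspace(0,2*np.pi,n);return np.c_[c[0]+r*np.cos(a),c[1]+r*np.sin(a),np.full(n,c[2])]
def hexa(c,yaw,af=30):
    a=yaw+np.arange(7)*np.pi/3;R=af/np.sqrt(3);return np.c_[c[0]+R*np.cos(a),c[1]+R*np.sin(a),np.full(7,c[2])]
def over(n,img,x0,y0,w,h,k,curves,name):
    a=cv2.resize(img[y0:y0+h,x0:x0+w],None,fx=k,fy=k,interpolation=cv2.INTER_CUBIC)
    b=a.copy()
    for P,col in curves:
        p=(proj(n,P)-[x0,y0]+.5)*k-.5
        cv2.polylines(b,[np.round(p).astype(int)],False,col,1)
    cv2.imwrite(f'pics/{name}.png',np.hstack([a,b]))
E
python3 - <<'E'
from h import *
f=lambda u,v,k,x,y:np.array([(u+.5)/k-.5+x,(v+.5)/k-.5+y])
mt=f(247,307,4.8,245,150);ms=f(152,146,4,260,140)
print('mouth top',atz('top',mt,213),'side',atz('side',ms,213),tri(ms,mt))
pt=f(620,177,4.8,245,150);ps=f(357,560,4,260,140)
print('plug top',atz('top',pt,45),'side',atz('side',ps,52))
s=cv2.imread('pics/side0.png');t=cv2.imread('pics/top0.png')
m=(atz('top',mt,213)+atz('side',ms,213))/2;p=atz('top',pt,41)
for n,i,(x,y) in(('top',t,(350,165)),('side',s,(325,262))):
    cur=[(circ([p[0],p[1],40.5],23),(0,0,255)),(hexa([p[0],p[1],54.5],0),(255,0,0)),(circ([p[0],p[1],0],14),(0,255,0))]
    over(n,i,x,y,50,45,8,cur,'p_'+n)
for n,i,(x,y) in(('top',t,(255,190)),('side',s,(270,140))):
    cur=[(circ(m,25.5),(0,0,255)),(circ(m,19.4),(0,255,0))]
    over(n,i,x,y,80 if n=='top' else 60,50 if n=='top' else 65,5 if n=='top' else 6.5,cur,'m_'+n)
E
```

```text
mouth top [540.97732665  89.35235503 213.        ] side [539.53343095  84.47421292 213.        ] (array([540.7333726 ,  89.61231024, 209.31215684]), array([ 0.16084503, -0.01140176, -0.01804408,  0.16618796]))
plug top [ 632.80238837 -141.23775355   45.        ] side [ 630.33158731 -151.03463158   52.        ]
```

View pics/p_top.png

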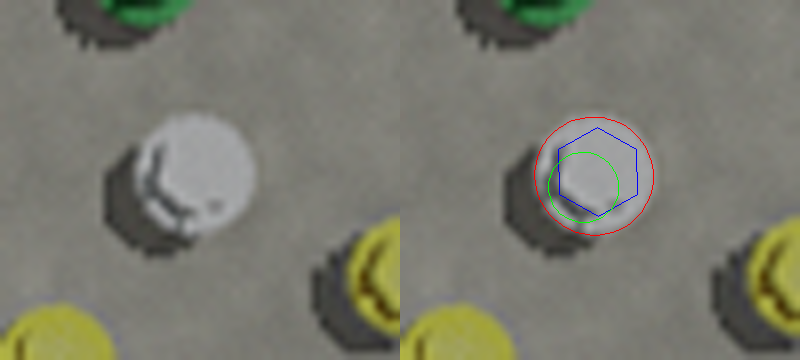

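View pics/p_side.png

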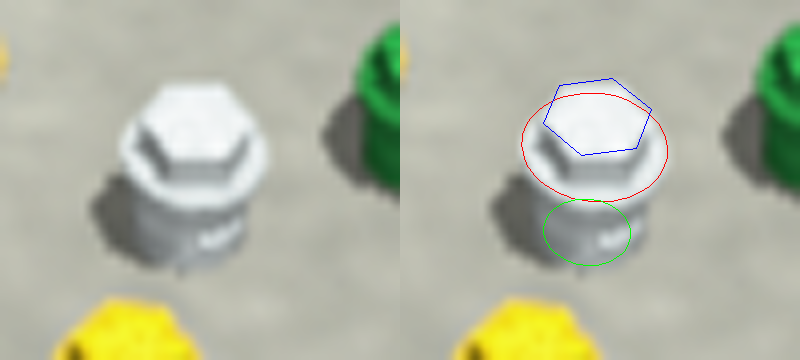

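View pics/m_top.png

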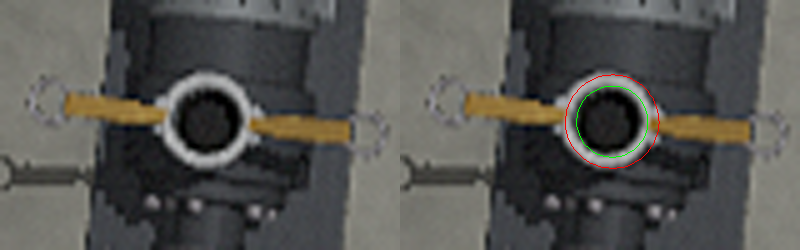

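View pics/m_side.png

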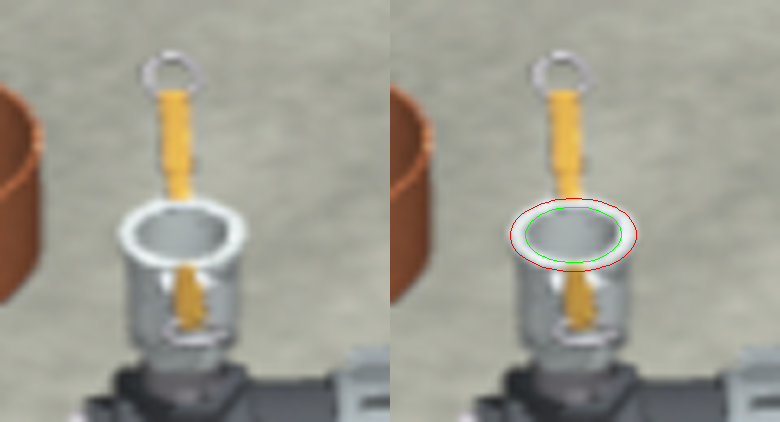

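Run:
```python
from h import *
s=cv2.imread('pics/side0.png');t=cv2.imread('pics/top0.png')
for n,i,(x,y),p in(('top',t,(350,165),(633,-142)),('side',s,(325,262),(632.5,-144.3))):
  for j,yw in enumerate((-.3,-.19,-.08)):
    cur=[(circ([p[0],p[1],40.5],23),(0,0,255)),(hexa([p[0],p[1],54.5],yw),(255,0,0)),(hexa([p[0],p[1],40.5],yw),(255,0,255))]
    over(n,i,x,y,50,45,8,cur,f'p{j}_'+n)
  a=[cv2.imread(f'pics/p{j}_{n}.png')[60:280,500:700] for j in range(3)]
  cv2.imwrite(f'pics/pp_{n}.png',np.hstack(a))
a=np.vstack([cv2.imread(f'pics/pp_{n}.png') for n in('top','side')]);cv2.imwrite('pics/pp.png',a)
# cams
def arm(m,yaw,side,th):
    ex=np.array([np.cos(yaw),np.sin(yaw),0]);ey=np.array([-np.sin(yaw),np.cos(yaw),0])*side;ez=np.array([0,0,1.])
    pin=np.array(m)+25*ey-8*ez;d=np.sin(th)*ey-np.cos(th)*ez;nn=np.cos(th)*ey+np.sin(th)*ez
    c=pin+nn*5.5; e=c+57*d
    a=np.linspace(0,2*np.pi,30)[:,None]
    return np.vstack([c+6*ex,e+6*ex,e-6*ex,c-6*ex]),e+13*d-3*0*nn+(8*0+13)*(np.cos(a)*d+np.sin(a)*ex)*.85
for yw in(-.12,):
 for n,i,(x,y),m in(('top',t,(255,190),(541.5,89.9,213)),('side',s,(270,140),(540.2,86.9,213))):
  for th,cc in((1.4,(0,0,255)),(1.6,(0,255,0)),(1.8,(255,0,0))):
    pass
  cur=[(circ(m,25.5),(255,255,0))]
  for sd in(1,-1):
   for th,cc in((1.5,(0,0,255)),(1.75,(0,255,0)),(2.0,(255,0,0))):
    b,r=arm(m,yw,sd,th);cur+=[(b,cc),(r,cc)]
  over(n,i,x,y,80 if n=='top' else 60,50 if n=='top' else 65,5 if n=='top' else 6.5,cur,'c_'+n)
```

```text
(no output)
```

View pics/pp.png

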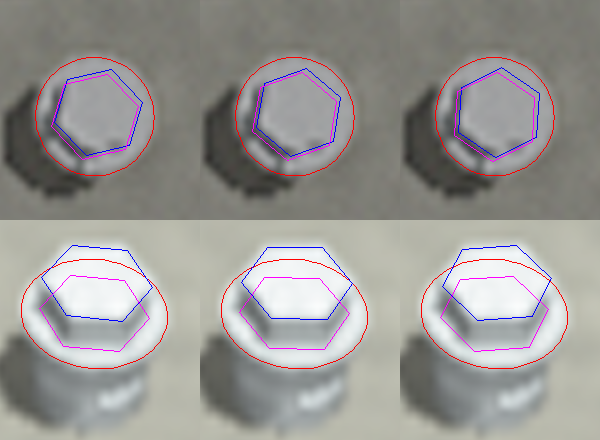

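View pics/c_top.png

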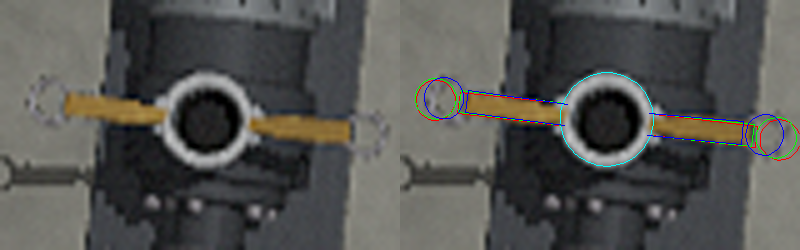

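View pics/c_side.png

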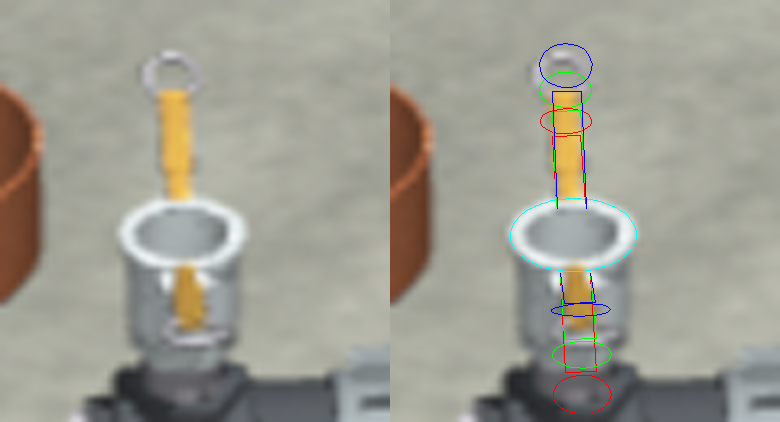

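Plug: about (633, -142.7), with hex flat normals at about 19°, 79° and 139°. The mouth is about (541, 88) and pump yaw about -0.11. Both cams are raised to about 1.9 rad. The two cameras disagree by 2–3 mm in y, so I'll take relative measurements once the plug is held. Moving over the plug now.

Emit:
carry_out([
  {"delta_pos": [35, 30, -4], "turn": [0, 0, 0.04], "hand": 0.6},
  {"delta_pos": [75, 65, -10], "turn": [0, 0, 0.09], "hand": 0.6},
  {"delta_pos": [115, 100, -15], "turn": [0, 0, 0.14], "hand": 0.6},
  {"delta_pos": [155, 135, -20], "turn": [0, 0, 0.19], "hand": 0.6},
  {"delta_pos": [195, 170, -25], "turn": [0, 0, 0.24], "hand": 0.6},
  {"delta_pos": [235, 205, -30], "turn": [0, 0, 0.29], "hand": 0.6},
  {"delta_pos": [275, 240, -35], "turn": [0, 0, 0.34], "hand": 0.6},
  {"delta_pos": [315, 275, -40], "turn": [0, 0, 0.39], "hand": 0.6},
])

```text
clock: 1.1
eef_pos: [524.0, -232.7, 165.1]
eef_rot: [-3.141, 0.0, 0.779]
wrist_force: [0.1, -0.8, -0.4]
finger_gap: 56.7
```

Emit:
carry_out([
  {"delta_pos": [40, 35, -10], "turn": [0, 0, 0.03], "hand": 0.6},
  {"delta_pos": [75, 65, -30], "turn": [0, 0, 0.06], "hand": 0.6},
  {"delta_pos": [100, 83, -50], "turn": [0, 0, 0.08], "hand": 0.6},
  {"delta_pos": [110, 91, -70], "turn": [0, 0, 0.08], "hand": 0.6},
  {"delta_pos": [110, 91, -85], "turn": [0, 0, 0.08], "hand": 0.6},
  {"delta_pos": [110, 91, -90], "turn": [0, 0, 0.08], "hand": 0.6},
  {"delta_pos": [110, 91, -90], "turn": [0, 0, 0.08], "hand": 0.6},
])

```text
clock: 1.98
eef_pos: [632.7, -143.7, 75.8]
eef_rot: [3.141, -0.0, 0.857]
wrist_force: [-0.6, 0.5, 1.3]
finger_gap: 56.3
```

Run:
```python
from h import *
s=camera('side')[:,:,::-1];t=camera('top')[:,:,::-1]
S=read_state();print(S['clock'],S['eef_pos'],S['eef_rot'],S['joints'],S['finger_gap'])
cv2.imwrite('pics/side1.png',s);cv2.imwrite('pics/top1.png',t)
a=cv2.resize(s[210:310,300:400],None,fx=5,fy=5,interpolation=cv2.INTER_CUBIC)
cv2.imwrite('pics/s2.png',a);cv2.imwrite('pics/t2.png',cv2.resize(t[140:240,310:430],None,fx=5,fy=5,interpolation=cv2.INTER_CUBIC))
```

```text
2.075 [ 633.10807002 -143.68004212   76.45674143] [ 3.14036819e+00 -5.56977627e-04  8.57172993e-01] [-2.79566299e-01  6.39031985e-01  1.33850590e+00 -1.04864992e-05
  1.16270962e+00  4.34061531e-01] 56.5303101677558
```

View pics/s2.png

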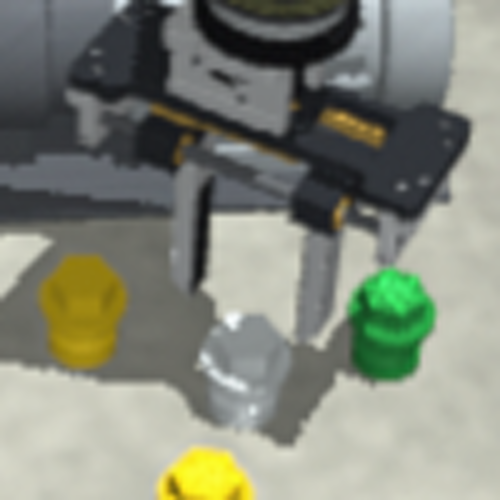

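View pics/t2.png

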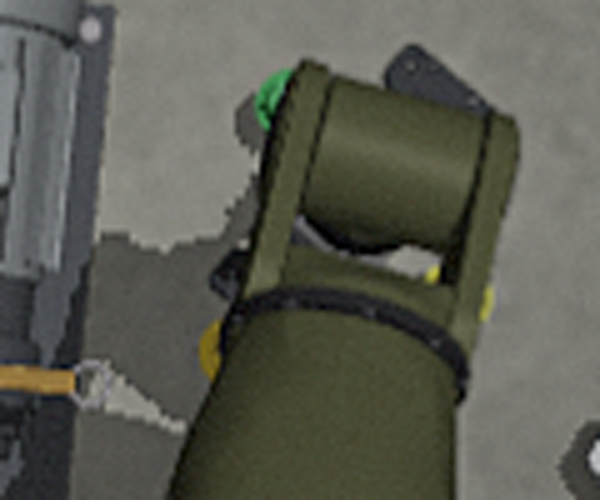

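Run:
```python
from h import *
s=cv2.imread('pics/side1.png')
T=np.array([633.1,-143.7,76.3]);j=np.array([np.sin(.857),-np.cos(.857),0]);w=np.array([j[1],-j[0],0])
cur=[]
for sd in(1,-1):
    i=T+sd*28.2*j;o=T+sd*40.7*j
    cur.append((np.array([i+8*w,i-8*w,o-8*w,o+8*w,i+8*w]),(0,0,255)))
p=(632.5,-144.3)
cur+=[(circ([*p,40.5],23),(0,200,0)),(hexa([*p,54.5],-.19),(255,0,0))]
over('side',s,320,235,60,60,6.5,cur,'v')
```

```text
(no output)
```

View pics/v.png

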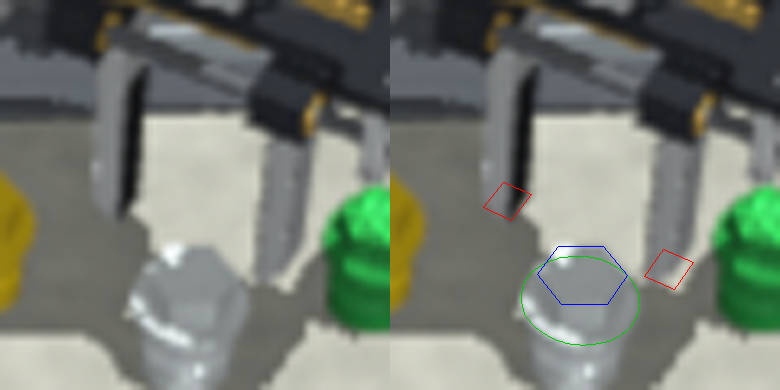

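The fingertips project to where they appear, within about 0.6 px, and they straddle the plug head. I'll lower to just above the collar and grip the hex head.

Emit:
carry_out([
  {"delta_pos": [0, 0, -12], "turn": [0, 0, 0], "hand": 0.6},
  {"delta_pos": [0, 0, -24], "turn": [0, 0, 0], "hand": 0.6},
  {"delta_pos": [0, 0, -33], "turn": [0, 0, 0], "hand": 0.6},
  {"delta_pos": [0, 0, -33], "turn": [0, 0, 0], "hand": 0.6},
  {"delta_pos": [0, 0, -33], "turn": [0, 0, 0], "hand": 0.3},
  {"delta_pos": [0, 0, -33], "turn": [0, 0, 0], "hand": 0.25},
  {"delta_pos": [0, 0, -33], "turn": [0, 0, 0], "hand": 0.2},
  {"delta_pos": [0, 0, -33], "turn": [0, 0, 0], "hand": 0.2},
], squeeze=25)

```text
clock: 3.08
eef_pos: [633.1, -143.2, 42.8]
eef_rot: [3.141, -0.0, 0.858]
wrist_force: [-0.9, 0.4, 1.7]
finger_gap: 29.5
```

Emit:
carry_out([
  {"delta_pos": [0, 0, 0], "turn": [0, 0, 0], "hand": 0.2},
  {"delta_pos": [0, 0, 0], "turn": [0, 0, 0], "hand": 0.2},
], squeeze=30)

```text
clock: 3.32
eef_pos: [633.1, -143.2, 42.8]
eef_rot: [3.141, -0.0, 0.858]
wrist_force: [0.2, -0.7, 3.6]
finger_gap: 29.7
```

Run:
```python
from h import *
s=camera('side')[:,:,::-1]
S=read_state();print(S['clock'],S['eef_pos'],S['eef_rot'],S['finger_gap'],S['wrist_force'])
cv2.imwrite('pics/side2.png',s)
T=S['eef_pos'];j=np.array([np.sin(.857),-np.cos(.857),0]);w=np.array([j[1],-j[0],0])
cur=[]
p=T[:2]
cur+=[(circ([*p,40.5],23),(0,200,0)),(hexa([*p,54.5],-.19),(255,0,0))]
over('side',s,320,235,60,60,6.5,cur,'v1')
```

```text
3.375 [ 633.14484155 -143.19074228   42.7260589 ] [ 3.14115838e+00 -2.26066473e-04  8.57813280e-01] 29.836681852927505 [-0.66450213  0.16371546  4.36657097]
```

View pics/v1.png

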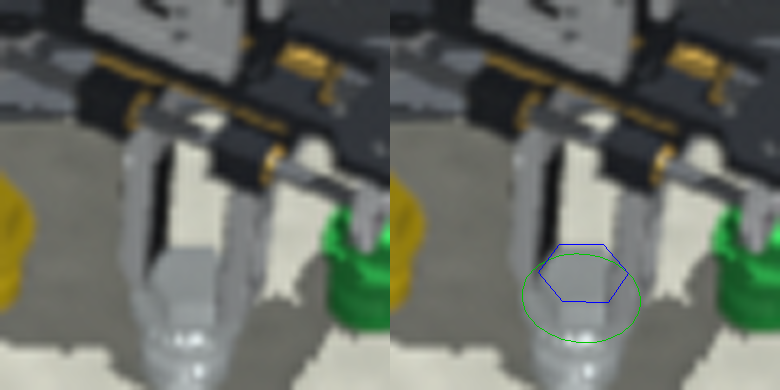

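The gap is 29.8 mm, which matches the 30 mm across flats, so the head is gripped squarely. Lifting and moving across.

Emit:
carry_out([
  {"delta_pos": [0, 0, 10], "turn": [0, 0, 0], "hand": 0.2},
  {"delta_pos": [0, 0, 30], "turn": [0, 0, 0], "hand": 0.2},
  {"delta_pos": [0, 0, 65], "turn": [0, 0, 0], "hand": 0.2},
  {"delta_pos": [0, 0, 105], "turn": [0, 0, 0], "hand": 0.2},
  {"delta_pos": [0, 0, 145], "turn": [0, 0, 0.05], "hand": 0.2},
  {"delta_pos": [0, 0, 185], "turn": [0, 0, 0.1], "hand": 0.2},
  {"delta_pos": [0, 0, 220], "turn": [0, 0, 0.15], "hand": 0.2},
  {"delta_pos": [0, 5, 248], "turn": [0, 0, 0.2], "hand": 0.2},
])

```text
clock: 4.38
eef_pos: [632.7, -138.2, 293.5]
eef_rot: [3.14, -0.0, 1.059]
wrist_force: [0.6, 0.0, -2.7]
finger_gap: 29.8
```

Emit:
carry_out([
  {"delta_pos": [-10, 20, 0], "turn": [0, 0, 0.05], "hand": 0.2},
  {"delta_pos": [-25, 58, 0], "turn": [0, 0, 0.12], "hand": 0.2},
  {"delta_pos": [-42, 100, 0], "turn": [0, 0, 0.2], "hand": 0.2},
  {"delta_pos": [-58, 142, 0], "turn": [0, 0, 0.28], "hand": 0.2},
  {"delta_pos": [-74, 184, 0], "turn": [0, 0, 0.36], "hand": 0.2},
  {"delta_pos": [-86, 212, 0], "turn": [0, 0, 0.41], "hand": 0.2},
  {"delta_pos": [-92, 226, 0], "turn": [0, 0, 0.41], "hand": 0.2},
  {"delta_pos": [-92, 226, 0], "turn": [0, 0, 0.41], "hand": 0.2},
])

```text
clock: 5.38
eef_pos: [540.9, 88.1, 291.2]
eef_rot: [3.141, -0.0, 1.468]
wrist_force: [0.2, -0.6, -2.9]
finger_gap: 29.4
```

Run:
```python
from h import *
s=camera('side')[:,:,::-1];t=camera('top')[:,:,::-1]
S=read_state();print(S['clock'],S['eef_pos'],S['eef_rot'],S['finger_gap'],S['wrist_force'])
cv2.imwrite('pics/side3.png',s);cv2.imwrite('pics/top3.png',t)
T=S['eef_pos'];p=T[:2];z=T[2]-42.7
m=(540.2,86.9,213)
cur=[(circ([*p,z],14),(255,0,0)),(circ([*p,z+35.5],23),(0,200,0)),(circ([*p,z+40.5],23),(0,200,0)),(circ(m,25.5),(0,0,255))]
over('side',s,265,115,65,100,5.5,cur,'v2')
cv2.imwrite('pics/t3.png',t)
```

```text
5.475 [541.27418342  87.04566649 290.63418264] [3.14140970e+00 2.02727977e-04 1.46644630e+00] 29.938282088091807 [-0.41678803  0.18158138 -2.51799213]
```

View pics/v2.png

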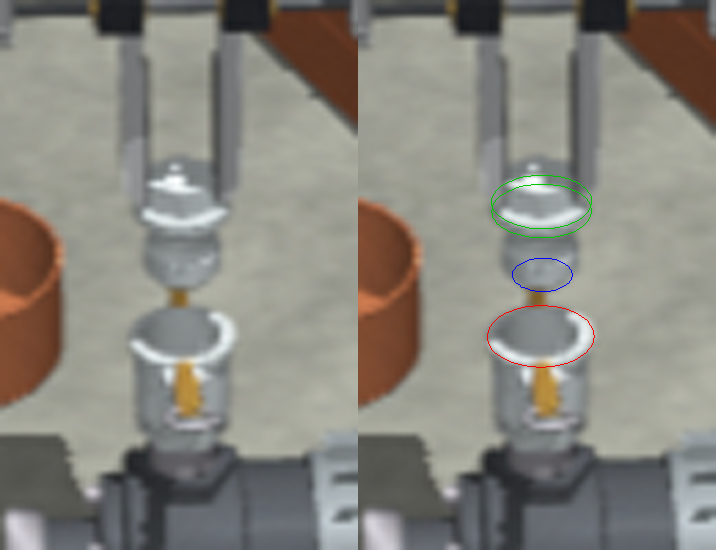

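View pics/t3.png

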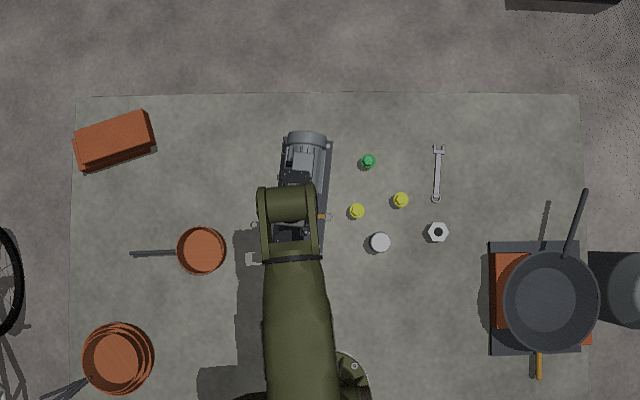

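The nose hangs roughly over the mouth in the side view; the top view is hidden by the arm. I'll lower to just above the rim and compare again.

Emit:
carry_out([
  {"delta_pos": [0, -0.5, -12], "turn": [0, 0, 0], "hand": 0.2},
  {"delta_pos": [0, -0.5, -24], "turn": [0, 0, 0], "hand": 0.2},
  {"delta_pos": [0, -0.5, -31], "turn": [0, 0, 0], "hand": 0.2},
  {"delta_pos": [0, -0.5, -31], "turn": [0, 0, 0], "hand": 0.2},
])

```text
clock: 5.98
eef_pos: [540.8, 87.2, 258.7]
eef_rot: [-3.14, 0.0, 1.468]
wrist_force: [0.6, 0.4, -2.8]
finger_gap: 29.5
```

Run:
```python
from h import *
P=[];Q=[];I=[]
for _ in range(4):
    I.append(camera('side')[:,:,::-1].astype(float));S=read_state();P.append(S['eef_pos'])
print(S['clock'],np.mean(P,0),np.std(P,0),S['wrist_force'])
s=np.mean(I,0).astype(np.uint8);cv2.imwrite('pics/side4.png',s)
p=np.array([541,87.35]);z=259.45-42.45
m=(541,87.4,213)
cur=[(circ([*p,z],13.8),(255,0,0)),(circ([*p,z+4.5],18.3),(255,0,0)),(circ([*p,z+35.5],23),(0,200,0)),(circ(m,25.5),(0,0,255)),(circ(m,19.4),(0,0,255))]
over('side',s,275,125,50,70,8,cur,'v3')
```

```text
6.175 [541.08629502  87.34376863 259.66270844] [0.04579943 0.03365667 0.20839981] [ 0.80329933  0.09668217 -2.94773453]
```

View pics/v3.png

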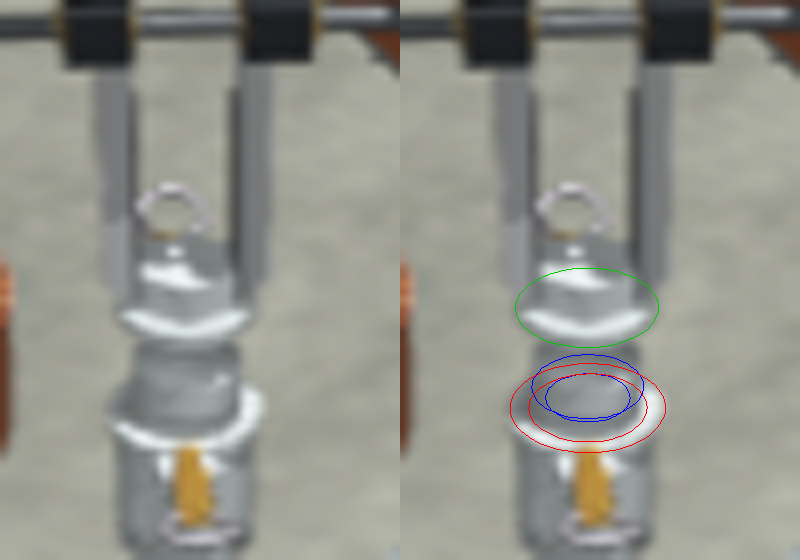

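The nose and rim are aligned in the side view to within about 0.3 px: nose centre at crop column 186, rim centre at 186.5, and the vertical offsets match the model. Descending gently while watching the forces.

Emit:
carry_out([
  {"delta_pos": [0, 0, -3], "turn": [0, 0, 0], "hand": 0.2},
  {"delta_pos": [0, 0, -6], "turn": [0, 0, 0], "hand": 0.2},
  {"delta_pos": [0, 0, -8], "turn": [0, 0, 0], "hand": 0.2},
  {"delta_pos": [0, 0, -8], "turn": [0, 0, 0], "hand": 0.2},
])

```text
clock: 6.68
eef_pos: [540.9, 87.4, 251.3]
eef_rot: [-3.141, 0.0, 1.468]
wrist_force: [-0.8, -0.5, -1.8]
finger_gap: 29.7
```

Run:
```python
from h import *
F=[]
for _ in range(3):
    s=camera('side')[:,:,::-1];S=read_state();F.append(np.r_[S['eef_pos'],S['wrist_force'],S['moment']])
print(np.round(np.mean(F,0),2),S['finger_gap'])
```

```text
[ 5.4099e+02  8.7360e+01  2.5148e+02  8.0000e-02 -2.8000e-01 -2.5700e+00
 -4.0000e-02 -6.0000e-02  2.0000e-02] 29.54781498362749
```

Emit:
carry_out([
  {"delta_pos": [0, 0, -2], "turn": [0, 0, 0], "hand": 0.2},
  {"delta_pos": [0, 0, -4], "turn": [0, 0, 0], "hand": 0.2},
  {"delta_pos": [0, 0, -6], "turn": [0, 0, 0], "hand": 0.2},
  {"delta_pos": [0, 0, -6], "turn": [0, 0, 0], "hand": 0.2},
])

```text
clock: 7.32
eef_pos: [540.8, 87.5, 245.0]
eef_rot: [-3.141, -0.0, 1.468]
wrist_force: [-1.1, 2.1, -3.2]
finger_gap: 29.4
```

Run:
```python
from h import *
F=[]
for _ in range(3):
    s=camera('side')[:,:,::-1];S=read_state();F.append(np.r_[S['eef_pos'],S['wrist_force'],S['moment']])
print(np.round(np.mean(F,0),2),S['finger_gap'])
```

```text
[ 5.4084e+02  8.7420e+01  2.4509e+02 -3.1000e-01  2.8400e+00 -3.6500e+00
  5.9000e-01  1.0000e-01  1.0000e-02] 29.441918079991293
```

Nose 10 mm in with a +2.8 N force along y, so the bore wants the plug slightly further along +y. I'll correct and continue.

Emit:
carry_out([
  {"delta_pos": [0, 0.8, 0], "turn": [0, 0, 0], "hand": 0.2},
  {"delta_pos": [0, 1, -2], "turn": [0, 0, 0], "hand": 0.2},
  {"delta_pos": [0, 1, -5], "turn": [0, 0, 0], "hand": 0.2},
  {"delta_pos": [0, 1, -5], "turn": [0, 0, 0], "hand": 0.2},
])

```text
clock: 7.98
eef_pos: [540.9, 88.2, 240.2]
eef_rot: [-3.141, 0.0, 1.468]
wrist_force: [0.5, -0.4, -2.3]
finger_gap: 30.0
```

Run:
```python
from h import *
F=[]
for _ in range(3):
    s=camera('side')[:,:,::-1];S=read_state();F.append(np.r_[S['eef_pos'],S['wrist_force'],S['moment']])
print(np.round(np.mean(F,0),2),S['finger_gap'])
```

```text
[ 5.4100e+02  8.8280e+01  2.4045e+02  1.0000e-02  3.0000e-02 -2.3100e+00
 -2.0000e-02 -6.0000e-02  3.0000e-02] 29.677885144152288
```

Emit:
carry_out([
  {"delta_pos": [0, 0.4, -3], "turn": [0, 0, 0], "hand": 0.2},
  {"delta_pos": [0, 0.4, -6], "turn": [0, 0, 0], "hand": 0.2},
  {"delta_pos": [0, 0.4, -9], "turn": [0, 0, 0], "hand": 0.2},
  {"delta_pos": [0, 0.4, -12], "turn": [0, 0, 0], "hand": 0.2},
  {"delta_pos": [0, 0.4, -14], "turn": [0, 0, 0], "hand": 0.2},
  {"delta_pos": [0, 0.4, -16], "turn": [0, 0, 0], "hand": 0.2},
  {"delta_pos": [0, 0.4, -16], "turn": [0, 0, 0], "hand": 0.2},
])

```text
clock: 9.0
eef_pos: [540.9, 88.7, 224.3]
eef_rot: [-3.141, 0.0, 1.468]
wrist_force: [0.1, 0.0, -2.7]
finger_gap: 29.7
```

Run:
```python
from h import *
F=[]
for _ in range(3):
    s=camera('side')[:,:,::-1];S=read_state();F.append(np.r_[S['eef_pos'],S['wrist_force'],S['moment']])
print(np.round(np.mean(F,0),2),S['finger_gap'])
cv2.imwrite('pics/side5.png',s);over('side',s,275,125,50,70,8,[],'v4')
```

```text
[ 5.4100e+02  8.8750e+01  2.2452e+02  5.0000e-01 -4.9000e-01 -2.4600e+00
 -3.0000e-02 -7.0000e-02  3.0000e-02] 29.64089429916269
```

View pics/v4.png

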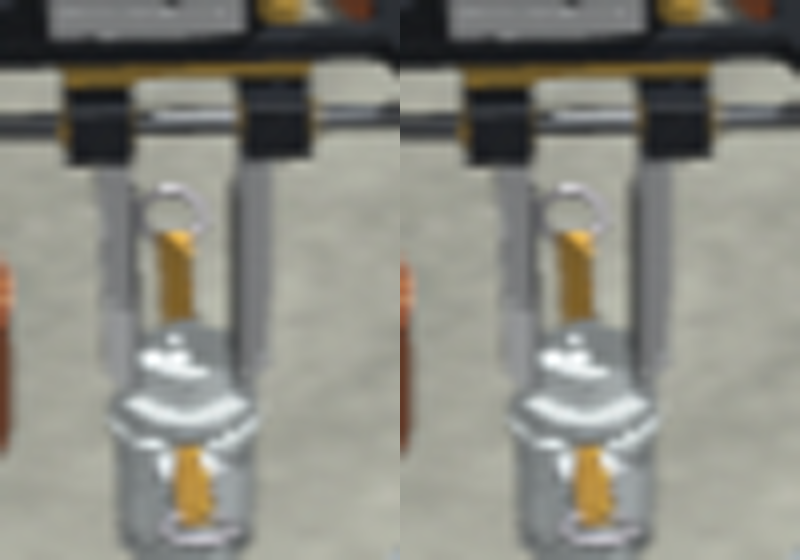

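The plug is in the bore and moving free, with the collar just above the rim. I'll ease it down until the gasket carries it.

Emit:
carry_out([
  {"delta_pos": [0, 0, -0.6], "turn": [0, 0, 0], "hand": 0.2},
  {"delta_pos": [0, 0, -1.2], "turn": [0, 0, 0], "hand": 0.2},
  {"delta_pos": [0, 0, -1.6], "turn": [0, 0, 0], "hand": 0.2},
  {"delta_pos": [0, 0, -1.6], "turn": [0, 0, 0], "hand": 0.2},
])

```text
clock: 9.65
eef_pos: [541.1, 88.8, 223.3]
eef_rot: [3.141, -0.0, 1.468]
wrist_force: [-1.0, 0.4, 3.8]
finger_gap: 29.5
```

Run:
```python
from h import *
F=[]
for _ in range(3):
    s=camera('side')[:,:,::-1];S=read_state();F.append(np.r_[S['eef_pos'],S['wrist_force'],S['moment']])
print(np.round(np.mean(F,0),2),S['finger_gap'])
```

```text
[ 5.4105e+02  8.8780e+01  2.2319e+02 -1.5300e+00 -2.0000e-02  4.4800e+00
 -3.0000e-02  2.8000e-01  3.0000e-02] 30.069433108701926
```

The gasket is carrying about 7 N, so the plug is seated. Releasing, rising and turning the gripper a quarter turn.

Emit:
carry_out([
  {"delta_pos": [0, 0, 0], "turn": [0, 0, 0], "hand": 0.45},
  {"delta_pos": [0, 0, 0], "turn": [0, 0, 0], "hand": 0.6},
  {"delta_pos": [0, 0, 0], "turn": [0, 0, 0], "hand": 0.6},
  {"delta_pos": [0, 0, 10], "turn": [0, 0, 0], "hand": 0.6},
  {"delta_pos": [0, 0, 25], "turn": [0, 0, 0], "hand": 0.6},
  {"delta_pos": [0, 0, 40], "turn": [0, 0, 0], "hand": 0.6},
  {"delta_pos": [0, 0, 50], "turn": [0, 0, 0], "hand": 0.6},
  {"delta_pos": [0, 0, 50], "turn": [0, 0, 0], "hand": 0.6},
])

```text
clock: 10.8
eef_pos: [541.2, 88.8, 273.7]
eef_rot: [3.14, -0.0, 1.468]
wrist_force: [0.3, -0.6, -0.7]
finger_gap: 56.1
```

Run:
```python
from h import *
s=camera('side')[:,:,::-1]
S=read_state();print(S['clock'],S['eef_pos'],S['joints'],S['finger_gap'],S['wrist_force'])
cv2.imwrite('pics/side6.png',s)
m=(541,88.7,213)
cur=[(circ([m[0],m[1],216.3],23),(0,200,0)),(circ(m,25.5),(0,0,255)),(circ([m[0],m[1],221.3],23),(0,200,0)),(hexa([m[0],m[1],235.3],-.19+.61),(255,0,0))]
over('side',s,275,125,50,70,8,cur,'v5')
```

```text
10.85 [541.00130741  88.76355787 272.94067436] [ 9.58145146e-02  2.53343448e-01  1.42405914e+00 -2.81084814e-07
  1.46388786e+00  1.98795116e-01] 56.351227454057714 [-0.31028968 -0.00604956 -0.53403241]
```

View pics/v5.png

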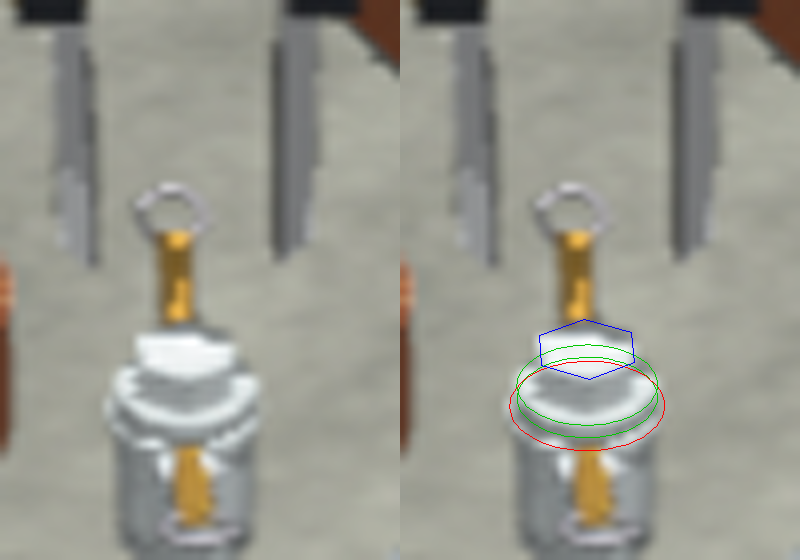

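The plug is seated, its collar ring sits on the model, and both arms are still out. Now I'll turn the jaws onto the pin line (yaw about -0.10) and open fully.

Emit:
carry_out([
  {"delta_pos": [0, 0, 0], "turn": [0, 0, -0.17], "hand": 1},
  {"delta_pos": [0, 0, 0], "turn": [0, 0, -0.34], "hand": 1},
  {"delta_pos": [0, 0, 0], "turn": [0, 0, -0.51], "hand": 1},
  {"delta_pos": [0, 0, 0], "turn": [0, 0, -0.68], "hand": 1},
  {"delta_pos": [0, 0, 0], "turn": [0, 0, -0.85], "hand": 1},
  {"delta_pos": [0, 0, 0], "turn": [0, 0, -1.02], "hand": 1},
  {"delta_pos": [0, 0, 0], "turn": [0, 0, -1.19], "hand": 1},
  {"delta_pos": [0, 0, 0], "turn": [0, 0, -1.36], "hand": 1},
])

```text
clock: 11.85
eef_pos: [540.8, 88.7, 272.2]
eef_rot: [-3.142, 0.001, 0.102]
wrist_force: [-0.6, -0.5, 0.5]
finger_gap: 93.8
```

Emit:
carry_out([
  {"delta_pos": [0, 0, 0], "turn": [0, 0, -0.15], "hand": 1},
  {"delta_pos": [0, 0, -5], "turn": [0, 0, -0.208], "hand": 1},
  {"delta_pos": [0, 0, -12], "turn": [0, 0, -0.208], "hand": 1},
  {"delta_pos": [0, 0, -16], "turn": [0, 0, -0.208], "hand": 1},
  {"delta_pos": [0, 0, -16], "turn": [0, 0, -0.208], "hand": 1},
])

```text
clock: 12.48
eef_pos: [540.8, 88.8, 256.4]
eef_rot: [3.141, 0.001, -0.099]
wrist_force: [-0.6, 0.7, 0.4]
finger_gap: 94.1
```

Run:
```python
from h import *
s=camera('side')[:,:,::-1];t=camera('top')[:,:,::-1]
S=read_state();print(S['clock'],S['eef_pos'],S['eef_rot'],S['joints'][5],S['finger_gap'],S['wrist_force'])
cv2.imwrite('pics/side7.png',s);cv2.imwrite('pics/top7.png',t)
a=cv2.resize(s[80:240,230:370],None,fx=3.7,fy=3.7,interpolation=cv2.INTER_CUBIC);cv2.imwrite('pics/s7.png',a)
```

```text
12.575 [541.02092652  88.74193041 256.95580256] [ 3.14158706e+00 -1.56319723e-04 -9.97062532e-02] 1.766297001569173 93.93316201959438 [ 0.18553282 -0.22865753  0.27342365]
```

View pics/s7.png

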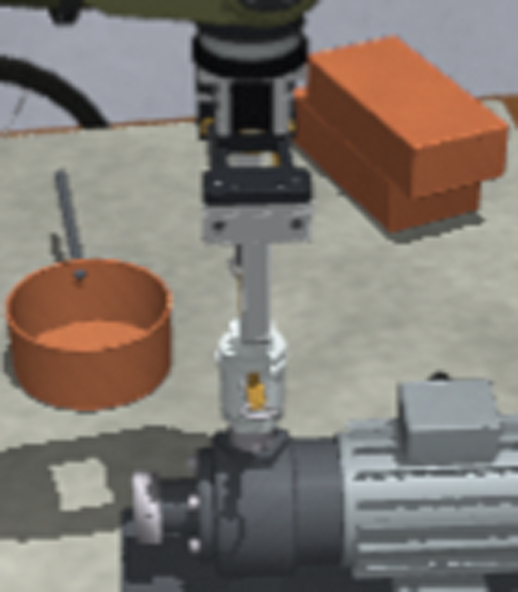

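The front finger lines up with the right cam arm. Now pressing both arms down together with the jaws fully open, in stages.

Emit:
carry_out([
  {"delta_pos": [0, 0, -6], "turn": [0, 0, 0], "hand": 1},
  {"delta_pos": [0, 0, -13], "turn": [0, 0, 0], "hand": 1},
  {"delta_pos": [0, 0, -20], "turn": [0, 0, 0], "hand": 1},
  {"delta_pos": [0, 0, -26], "turn": [0, 0, 0], "hand": 1},
  {"delta_pos": [0, 0, -32], "turn": [0, 0, 0], "hand": 1},
  {"delta_pos": [0, 0, -38], "turn": [0, 0, 0], "hand": 1},
  {"delta_pos": [0, 0, -44], "turn": [0, 0, 0], "hand": 1},
  {"delta_pos": [0, 0, -50], "turn": [0, 0, 0], "hand": 1},
])

```text
clock: 13.58
eef_pos: [541.6, 88.8, 207.8]
eef_rot: [-3.141, -0.003, -0.1]
wrist_force: [-1.0, 0.4, 10.0]
finger_gap: 94.2
```

Run:
```python
from h import *
s=camera('side')[:,:,::-1]
S=read_state();print(S['clock'],S['eef_pos'],S['finger_gap'],S['wrist_force'],S['moment'])
cv2.imwrite('pics/side8.png',s)
a=cv2.resize(s[110:230,245:345],None,fx=5,fy=5,interpolation=cv2.INTER_CUBIC);cv2.imwrite('pics/s8.png',a)
```

```text
13.625 [541.42943702  88.72897193 206.90327661] 93.81544935209648 [2.05054707 0.47891451 4.76531814] [ 0.05561438 -0.57516575 -0.03062194]
```

View pics/s8.png

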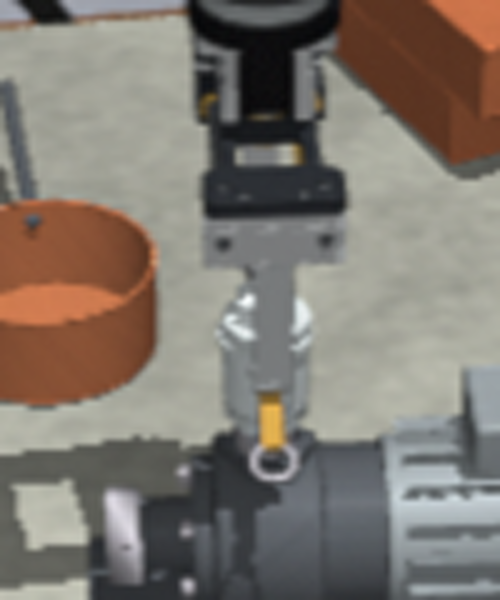

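Both arms are following (force about 5–10 N); the right one is now below level. Continuing down.

Emit:
carry_out([
  {"delta_pos": [0, 0, -5], "turn": [0, 0, 0], "hand": 1},
  {"delta_pos": [0, 0, -10], "turn": [0, 0, 0], "hand": 1},
  {"delta_pos": [0, 0, -15], "turn": [0, 0, 0], "hand": 1},
  {"delta_pos": [0, 0, -20], "turn": [0, 0, 0], "hand": 1},
  {"delta_pos": [0, 0, -24], "turn": [0, 0, 0], "hand": 1},
])

```text
clock: 14.25
eef_pos: [541.6, 88.7, 183.6]
eef_rot: [-3.141, -0.002, -0.1]
wrist_force: [0.7, -0.3, 9.2]
finger_gap: 93.9
```

Run:
```python
from h import *
s=camera('side')[:,:,::-1]
S=read_state();print(S['clock'],S['eef_pos'],S['finger_gap'],S['wrist_force'],S['moment'])
cv2.imwrite('pics/side9.png',s)
a=cv2.resize(s[110:230,245:345],None,fx=5,fy=5,interpolation=cv2.INTER_CUBIC);cv2.imwrite('pics/s9.png',a)
```

```text
14.3 [541.4775703   88.72218327 183.14681026] 93.73008549392132 [ 1.05615643 -0.14766799  6.79027171] [-0.01396288 -0.26612654  0.02682398]
```

View pics/s9.png

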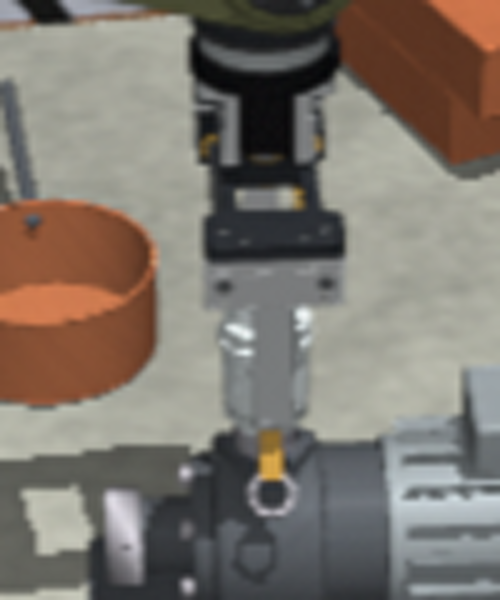

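Emit:
carry_out([
  {"delta_pos": [0, 0, -4], "turn": [0, 0, 0], "hand": 1},
  {"delta_pos": [0, 0, -8], "turn": [0, 0, 0], "hand": 1},
  {"delta_pos": [0, 0, -12], "turn": [0, 0, 0], "hand": 1},
  {"delta_pos": [0, 0, -16], "turn": [0, 0, 0], "hand": 1},
  {"delta_pos": [0, 0, -20], "turn": [0, 0, 0], "hand": 1},
  {"delta_pos": [0, 0, -24], "turn": [0, 0, 0], "hand": 1},
  {"delta_pos": [0, 0, -26], "turn": [0, 0, 0], "hand": 1},
])

```text
clock: 15.18
eef_pos: [541.2, 88.7, 157.0]
eef_rot: [-3.142, -0.001, -0.1]
wrist_force: [0.1, -0.2, 4.7]
finger_gap: 93.6
```

Run:
```python
from h import *
s=camera('side')[:,:,::-1]
S=read_state();print(S['clock'],S['eef_pos'],S['finger_gap'],S['wrist_force'],S['moment'])
cv2.imwrite('pics/side10.png',s)
a=cv2.resize(s[110:230,245:345],None,fx=5,fy=5,interpolation=cv2.INTER_CUBIC);cv2.imwrite('pics/s10.png',a)
```

```text
15.225 [541.12329017  88.73288215 156.79318902] 93.88483381293248 [ 1.72341704 -0.20246437  3.34090181] [-0.01811727 -0.18751103  0.07017106]
```

View pics/s10.png

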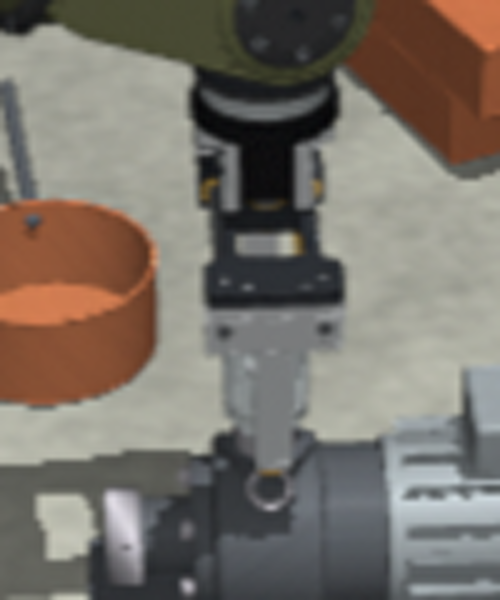

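Both arms are at about 0.27 rad, with the tips just short of the rings. Closing the jaws to press both home.

Emit:
carry_out([
  {"delta_pos": [0, 0, 0], "turn": [0, 0, 0], "hand": 0.92},
  {"delta_pos": [0, 0, 0], "turn": [0, 0, 0], "hand": 0.85},
  {"delta_pos": [0, 0, 0], "turn": [0, 0, 0], "hand": 0.8},
  {"delta_pos": [0, 0, 0], "turn": [0, 0, 0], "hand": 0.75},
  {"delta_pos": [0, 0, 0], "turn": [0, 0, 0], "hand": 0.7},
  {"delta_pos": [0, 0, 0], "turn": [0, 0, 0], "hand": 0.68},
  {"delta_pos": [0, 0, 0], "turn": [0, 0, 0], "hand": 0.68},
], squeeze=40)

```text
clock: 16.1
eef_pos: [540.9, 88.8, 156.7]
eef_rot: [-3.142, 0.0, -0.1]
wrist_force: [-0.1, 1.2, -5.5]
finger_gap: 66.0
```

Run:
```python
from h import *
S=read_state();print(S['clock'],S['eef_pos'],S['finger_gap'],S['wrist_force'],S['moment'])
```

```text
16.1 [540.86018851  88.78781822 156.67703267] 66.0123419951807 [-0.05989826  1.19474268 -5.49834979] [ 0.13964009  0.09744128 -0.058958  ]
```

The gap is 66 mm against 67 expected with both arms home. A short firm squeeze, then open and withdraw upward.

Emit:
carry_out([
  {"delta_pos": [0, 0, 0], "turn": [0, 0, 0], "hand": 0.67},
  {"delta_pos": [0, 0, 0], "turn": [0, 0, 0], "hand": 0.67},
  {"delta_pos": [0, 0, 0], "turn": [0, 0, 0], "hand": 0.67},
], squeeze=58)

```text
clock: 16.48
eef_pos: [540.9, 88.8, 156.7]
eef_rot: [3.142, 0.0, -0.1]
wrist_force: [-1.0, 0.8, -7.1]
finger_gap: 66.3
```

Emit:
carry_out([
  {"delta_pos": [0, 0, 0], "turn": [0, 0, 0], "hand": 0.85},
  {"delta_pos": [0, 0, 0], "turn": [0, 0, 0], "hand": 0.95},
  {"delta_pos": [0, 0, 0], "turn": [0, 0, 0], "hand": 0.95},
  {"delta_pos": [0, 0, 20], "turn": [0, 0, 0], "hand": 0.95},
  {"delta_pos": [0, 0, 50], "turn": [0, 0, 0], "hand": 0.95},
  {"delta_pos": [0, 0, 90], "turn": [0, 0, 0], "hand": 0.95},
  {"delta_pos": [0, 0, 130], "turn": [0, 0, 0], "hand": 0.95},
  {"delta_pos": [0, 0, 150], "turn": [0, 0, 0], "hand": 0.95},
])

```text
clock: 17.48
eef_pos: [541.3, 88.7, 309.4]
eef_rot: [-3.141, -0.003, -0.1]
wrist_force: [0.6, 0.4, -0.3]
finger_gap: 89.6
```

Emit:
carry_out([
  {"delta_pos": [-30, -30, 10], "turn": [0, 0, 0], "hand": 0.95},
  {"delta_pos": [-70, -70, 20], "turn": [0, 0, 0], "hand": 0.95},
  {"delta_pos": [-105, -110, 20], "turn": [0, 0, 0], "hand": 0.95},
  {"delta_pos": [-140, -150, 20], "turn": [0, 0, 0], "hand": 0.95},
  {"delta_pos": [-160, -180, 20], "turn": [0, 0, 0], "hand": 0.95},
  {"delta_pos": [-160, -180, 20], "turn": [0, 0, 0], "hand": 0.95},
])

```text
clock: 18.23
eef_pos: [380.2, -92.5, 327.5]
eef_rot: [3.141, -0.002, -0.103]
wrist_force: [0.1, 0.1, 0.3]
finger_gap: 89.2
```

Run:
```python
from h import *
s=camera('side')[:,:,::-1];t=camera('top')[:,:,::-1]
S=read_state();print(S['clock'],S['eef_pos'],S['finger_gap'],S['wrist_force'])
cv2.imwrite('pics/side11.png',s);cv2.imwrite('pics/top11.png',t)
m=(541,88.7,213)
cur=[(circ([m[0],m[1],215],23),(0,200,0)),(circ([m[0],m[1],220],23),(0,200,0)),(circ(m,25.5),(0,0,255))]
over('side',s,270,150,55,65,7,cur,'v11')
over('top',t,255,185,80,55,5,cur,'w11')
```

```text
18.325 [381.19188148 -91.16419312 327.12517889] 89.23573040364147 [ 0.37978567  0.77889148 -0.27753688]
```

View pics/v11.png

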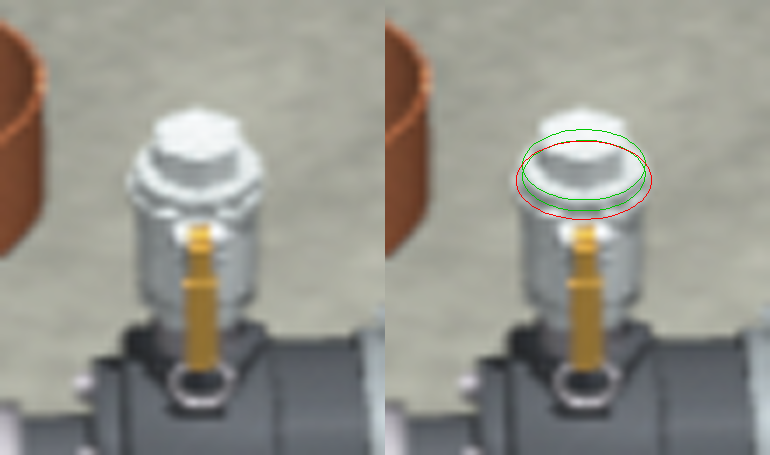

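View pics/w11.png

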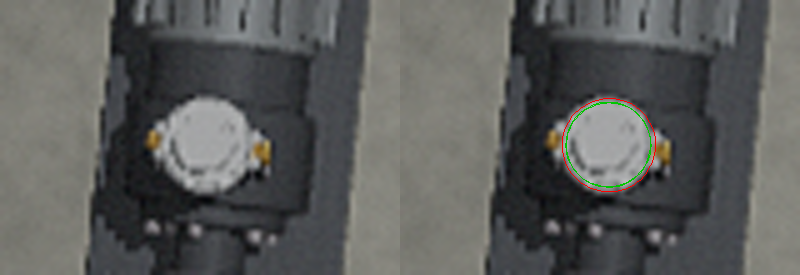

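View pics/top11.png

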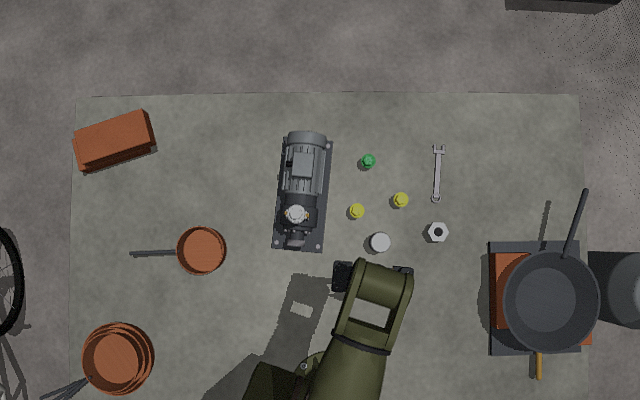

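In the top view both arms appear only as short stubs about 33 mm either side of the axis, at (153,140) and (262,152) in the crop. No ring shows further out, so both are home. The plug is concentric in the coupler, and all the bystanders are where they were. The gripper is clear, so I'm handing in.

Run:
```python
from h import *
a=cv2.imread('pics/top0.png').astype(int);b=cv2.imread('pics/top11.png').astype(int)
for n,(x,y) in dict(pan=(201,250),tin=(380,242),bushing=(438,232),spanner=(437,175)).items():
    print(n,np.abs(a-b)[y-15:y+15,x-15:x+15].mean().round(2))
print(sign_off())
```

```text
pan 3.35
tin 3.6
bushing 3.45
spanner 3.43
the job is handed in; nothing more can be done
None
```

I put the plug in the coupler, pressed both cam arms home together, and handed the job in at about 18 s of the 61 s allowed. `sign_off()` gave no verdict.

- **Seating the plug:** I gripped it by the hex head (gap 29.8 mm for 30 mm across flats) and lowered it with the arms still out at about 1.9 rad. A +2.8 N side push 10 mm into the bore showed I was off towards -y, so I moved it about 1.2 mm in +y. It then ran free until the gasket carried about 7 N.
- **Closing the cams:** with the jaws fully open along the pin line, I pressed both arms down in step to an estimated 0.27 rad. I then squeezed them home with up to 58 N, let go and withdrew upward.
- **Last checks:**
  - The closed gap read 66.0–66.3 mm against 67 mm expected.
  - The top view showed both arms lying down, about 33 mm each side of the axis, with the plug concentric. The side view showed the right arm down.
  - The bystanders had not visibly moved.
  - The wrist force was near zero at hand-in.
- **Not measured or disagreeing:**
  - I judged the cam angles and the plug's height from the pictures and the jaw gap, not directly.
  - The two cameras disagreed by 2–3 mm in y at the mouth. I settled that by the contact force while inserting.

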